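Lock a connector module into its test fixture with the cam

TASK

Slide the connector module along its rails, just until it touches the spring probes and its bolt pin stands in the mouth of the cam hook, without shoving it against the springs. Then turn the cam about half a turn clockwise (seen from above) by its grip bar, so that the hook catches the pin and draws the module tight against the stop posts. Stop as soon as it is firmly tight, do not force it, let go, and leave the other things where they are.

Things in the scene. Friction and masses are not known exactly. Their poses are not given: they have to be found in the camera images.
- fixture: aluminium base plate 110 (x) by 230 (y) by 12 mm, fixed; origin centred on its underside. Its +y is the way the module slides home. Two steel rails along y at x = +-30.5 mm (12 wide, tops 30 mm over the table, y from -113 to +19 mm) leave a channel 49 mm wide. The cam axis is upright at x = 0, y = +70 mm.
- probe_tips (a point): midway between the tips of two brass spring probes (6 mm thick, at x = +-16 mm of the fixture, 28 mm over the table) standing about 7.5 mm out of two rubber-faced stop posts (14 by 7 mm, tops 36 mm over the table) towards -y. Together they push the module back with 2 N at first touch, 0.7 N more per mm; let go, it returns to about first touch.
- module: loose black connector module, about 350 g, between the rails: housing 46 (x) by 60 (y) by 24 mm, origin centred on its underside (12 mm over the table), axes as the fixture's. Grip rib on top 14 mm thick (x), 26 mm long (y), centred at y = -5.5 mm, from 24 to 56 mm over the origin. A flat steel bolt sticks out of its front (+y) face.
- rib (a point): point in the middle of the module's grip rib, 46 mm over the module's origin, 10 mm below the rib's top
- bolt_pin (a point): middle of the upright steel pin (8 mm thick, 15 mm tall) at the end of the module's bolt, 60 mm ahead (+y) of the module's origin, 30 mm ahead of its front face. At first touch of the probes it is 26 mm from the cam axis; the hook catches it if nearer than 29 mm. Tight on the posts it is 18.5 mm from the axis, 1.2 mm more or less as the posts are shimmed.
- cam (a joint): cam angle, rad, growing clockwise seen from above: starts near 0 (mouth to the module), end stop 3.3. The hook tip passes the pin at 0.6, then draws it in 4.2 mm per rad; firmly tight at 2.5 to 3.15, as the posts are shimmed. Takes 0.1 N m free, 0.2 against the springs, then rises steeply: 0.4 to 0.8 is firmly tight. Hook and pin must end pressed with over 25 N, never over 120 N. Holds where left.
- cam_grip (a point): on the cam axis, in the black grip bar on top of the cam, 60 mm over the table; its x runs along the bar. Bar 46 mm long, 13 mm thick, 36 to 68 mm over the table; along the fixture's x when the joint reads 0. Below it a steel disc (42 mm diameter, top 37 mm up) and the spiral hook (reaching 43 mm from the axis, top 33 mm up).
- spare: bystander: black module without a bolt, loose on the table beside the fixture; origin centred on its underside. Leave it alone.
- gauge: bystander: steel plug gauge, 26 mm wide, 48 mm tall, upright beside the fixture; origin centred on its underside. Leave it alone.
- pen: bystander: white marker pen, 12 mm thick, 130 mm long, on the table on the fixture's robot side; origin under its middle. Leave it alone.
Not all that is in view belongs to the job. What is shaped like the module but orange is not meant.

How it is judged:
By the outcome, as a careful person would: the job done as asked, in the order asked, and still so for the second after the job is handed in, with the robot touching nothing.
It also fails if it takes over 72 s, if anything falls off the work surface, if the arm or the gripper's body presses on something with over 40 N, if the wrist force passes 120 N, or if a joint passes its speed limit or range.

ROBOT

A 6-joint arm with a two-finger parallel gripper is mounted at the origin on the work surface. World frame = base frame: x ahead of the robot, y to its left, z up, the work surface at z = 0. Lengths are in m, angles in rad, forces in N, time in s.
With the tool pointing down it reaches from about 0.35 to 0.925 m from the base axis. Payload 6.4 kg.
Tool frame: the origin (TCP) lies at the very end of the fingers, on their centre line; the grasp point (between the pads) lies 19 mm behind it (pinch_z is the distance from the TCP to the grasp point, in m); z points along the fingers, y is the line along which they close (so a half turn about z gives the same grasp; the last joint's range is limited). The gripper opens to 85 mm and grips with 20 to 120 N. Pads are 22 mm wide; open, the fingers measure 114 mm over their backs; the gripper's body (76 mm by 85 mm) begins 54 mm behind the grasp point. The pads swing forward as they close: fully open they stand 13 mm farther back than shut.
Start: joints at [1.143, 0.245, 1.558, -0, 1.339, -0.174], TCP at [0.163, 0.629, 0.231] pointing down, gripper open.
Joint ranges: [-3.13, 3.13], [-1.02, 2.26], [0.13, 2.54], [-0.95, 4.09], [0.21, 2.88], [-2.74, 2.74]. Speed limits (rad/s): [2.57, 2.57, 3.14, 3.14, 3.14, 3.14].

INTERFACE

Orientations are given as a rotation vector (axis times angle).
In Python, from plant import read_state, read_camera, job_done, pinch_z gives the robot as it stands.
- The arm moves only by the tool play_rows, never from a script. Its argument "plan" is a list of rows, each a list of 2 entries, a list of its own where there are three numbers: the shift along the world's x, y, z as a fraction of full scale, then the turn, a rotation vector about the world's x, y, z as a fraction of full scale. A call has exactly 5 rows; each row is the pose to reach, as a shift and turn from the pose commanded when the call began; what a row does not reach only later rows make up. Full scale, the value 1, is 1 m for a shift and pi/2 rad for a turn. A row lasts 1/8 s, in which the tool goes at most 62.5 mm and 10.7 degrees, less where a joint would pass 70% of its speed; a pose out of reach is approached as far as the arm can. A call with a number of a shift or a turn outside -1 to 1 is refused whole. A call with a gripper value outside its range is refused whole. "hand" is the opening, from 0 (shut) to 1 (fully open), set as the call begins (left out, the last holds). The fingers move at their own pace and stop on an object; the grip force is fixed at half the most. Time passes only in rows, so rows that repeat a pose let the fingers close, or fill a call up. It gives the time, the measured TCP pose, the force, the opening and the grip force at its end, in the units of the state.
- read_state(): the state, without advancing time (a new reading comes with each control period).
- read_camera(name): name is "side" or "top" or "wrist"; returns a dict with "frame" (384x512x3 uint8, red, green, blue), "fov_y" (degrees; the focal length in pixels is half the picture's height over the tangent of half this angle, whatever the lens; pixels are square), "cx", "cy" (the principal point, pixels), "rvec" (rotation vector, rad) and "tvec" (3), from world to camera coordinates, as OpenCV has them. Camera axes: x right, y down, z forward; pixel columns grow to the right and rows downward; lengths in m; the calibration is good to about 2 mm. The wrist camera is an equidistant fisheye: a pixel r from the principal point sees the ray r / f radians off the axis. A picture is of the moment at which its call begins. There is no depth.
- job_done(): hands the job in; it is judged then, once.
The state is a dict: "clock": time; "qpos": joint angles; "joint_vel": joint speeds; "joint_torque": joint torques, N m; "tool_pos": TCP position; "tcp_rot": TCP orientation; "force": force on the tool from outside, world axes, zero at the start; "torque": the same for the moment, N m; "opening": finger opening in m; "gripper_force": force on a finger pad.
Only numpy, scipy, OpenCV 4.12 (cv2) and the standard library are available. Lean on these libraries where they do the work, as an engineer would, in place of code of your own. Each camera call takes 0.05 s, during which the arm holds its last target. There are 200 camera calls.

## Working session

There is one attempt and no reset: what is moved stays moved. The work goes in short steps, Python scripts to look and compute and a tool call to move; the robot and the scene stay as the last step left them, time stands still between calls to the robot, and variables do not carry over. Pictures are saved under pics/ and viewed, at most 10 in all, crops included, and the job is handed in when it is done.

Besides the shell and the picture viewer there is one more tool, called after ">>>" as a command line: name --argument value ..., lists and objects as JSON in quotes. play_rows: Moves the arm, as the interface text tells. Shift numbers are shares of 1 m and turn numbers shares of pi/2 rad, none past 1 either way. Its arguments: {"type":"object","properties":{"plan":{"type":"array","items":{"type":"array"}},"hand":{"type":"number"}},"required":["plan"]}

```bash
mkdir -p pics; cat > h.py <<'E'
import numpy as np, cv2
from plant import *
def cam(n,fn=None):
    c=read_camera(n)
    if fn: cv2.imwrite('pics/'+fn,c['frame'][:,:,::-1])
    return c
def ray(c,u,v,fish=False):
    f=c['frame'].shape[0]/2/np.tan(np.radians(c['fov_y']/2))
    R=cv2.Rodrigues(np.array(c['rvec'],float))[0];t=np.array(c['tvec'],float)
    x,y=u-c['cx'],v-c['cy']
    if fish:
        r=np.hypot(x,y)+1e-9;a=r/f;d=np.array([x/r*np.sin(a),y/r*np.sin(a),np.cos(a)])
    else: d=np.array([x/f,y/f,1])
    return -R.T@t,R.T@d
def onz(c,u,v,z,fish=False):
    o,d=ray(c,u,v,fish);return o+d*(z-o[2])/d[2]
def proj(c,P):
    f=c['frame'].shape[0]/2/np.tan(np.radians(c['fov_y']/2))
    R=cv2.Rodrigues(np.array(c['rvec'],float))[0];p=R@np.array(P)+np.array(c['tvec'])
    return p[:2]/p[2]*f+[c['cx'],c['cy']]
E
python3 - <<'E'
from h import *
print(read_state(),pinch_z)
a=cam('top','top0.png');b=cam('side','side0.png')
for c in(a,b):print(ray(c,c['cx'],c['cy']),c['fov_y'])
cv2.imwrite('pics/both.png',cv2.resize(np.vstack([a['frame'],b['frame']])[:,:,::-1],None,fx=.78,fy=.78))
E
```

```text
{'clock': 0.0, 'qpos': array([ 1.14288718e+00,  2.45823218e-01,  1.55904686e+00, -1.81597115e-05,
        1.33868399e+00, -1.74076604e-01]), 'joint_vel': array([-5.27713309e-04, -8.11493653e-04, -9.51832496e-05, -8.58301210e-04,
       -1.43134852e-03,  2.07486981e-04]), 'joint_torque': array([-1.56628859e-03, -4.29523695e+01, -3.26117599e+01, -2.36533024e-04,
        5.46243129e-03, -1.30621163e-05]), 'tool_pos': array([0.1629693 , 0.62865059, 0.23015681]), 'tcp_rot': array([-3.97571493e-01, -3.11576400e+00,  2.95015862e-03]), 'force': array([-0.64418944, -0.30019963,  0.04398196]), 'torque': array([-0.03256483, -0.03412626,  0.02090311]), 'gripper_force': 0.0, 'opening': 0.08539500564134328} 0.0187
(array([0.54714925, 0.02647908, 0.89038913]), array([ 0.06192645, -0.03065937, -0.9976097 ])) 43.24700589121019
(array([0.34236995, 0.49464626, 0.61642915]), array([ 0.34625072, -0.62162868, -0.70262951])) 44.42201741423449
```

View pics/top0.png

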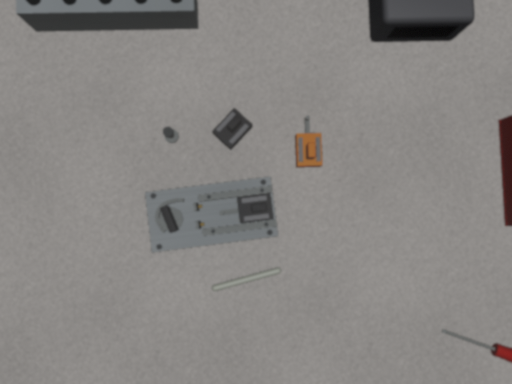

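View pics/side0.png

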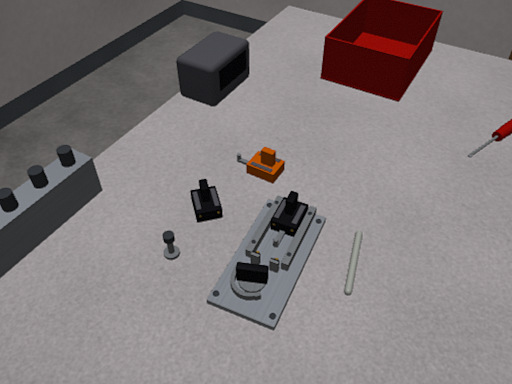

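The top view shows the plate at about (146–277, 178–251), with the cam at (169,218) and the module at (256,208). Image left is fixture +y. The side view agrees. I'll zoom in on both for accuracy.

```bash
python3 - <<'E'
from h import *
a=cam('top');b=cam('side')
A=cv2.resize(a['frame'][170:260,140:285],None,fx=5,fy=5,interpolation=cv2.INTER_CUBIC)
cv2.imwrite('pics/ta.png',A[:,:,::-1])
B=cv2.resize(b['frame'][180:330,200:335],None,fx=4,fy=4,interpolation=cv2.INTER_CUBIC)
cv2.imwrite('pics/sb.png',B[:,:,::-1])
hsv=cv2.cvtColor(a['frame'],cv2.COLOR_RGB2HSV)
print(hsv[245,230],hsv[260,230],hsv[185,160],hsv[245,160])
E
```

```text
[ 12   9 140] [ 12   9 145] [ 18   9 140] [98 12 84]
```

View pics/ta.png

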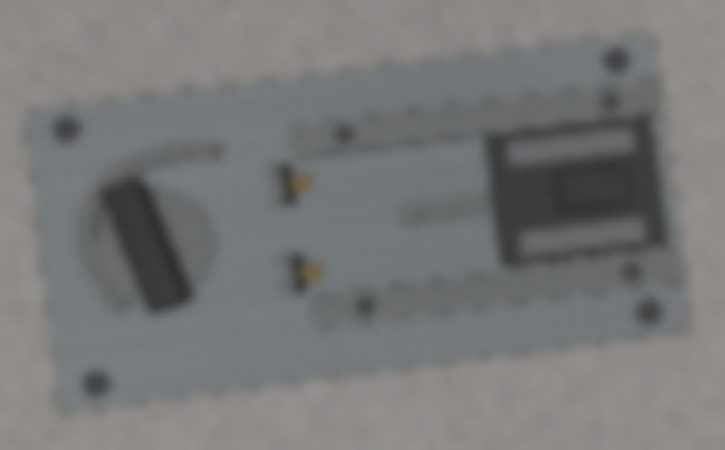

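View pics/sb.png

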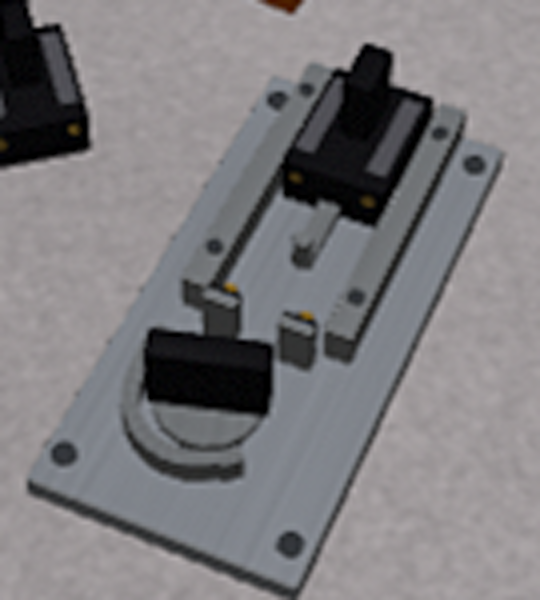

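The plate corners in the top crop are about (25,110), (655,35), (690,332) and (60,410). The cam bar runs (122,188)–(170,300), and the module is at the far right with its bolt pin near (412,213). The side crop agrees.

```bash
cat > loc.py <<'E'
from h import *
a=cam('top');b=cam('side')
T=lambda U,V,z:onz(a,(U+.5)/5-.5+140,(V+.5)/5-.5+170,z)
S=lambda U,V,z:onz(b,(U+.5)/4-.5+200,(V+.5)/4-.5+180,z)
def fit(P,L):
    P=np.array(P)[:,:2];L=np.array(L)
    p=P-P.mean(0);l=L-L.mean(0)
    th=np.arctan2((l[:,0]*p[:,1]-l[:,1]*p[:,0]).sum(),(l*p).sum())
    R=np.array([[np.cos(th),-np.sin(th)],[np.sin(th),np.cos(th)]])
    t=P.mean(0)-R@L.mean(0); return th,R,t,np.linalg.norm(P-(L@R.T+t),axis=1)*1e3
L=[(.055,.115),(.055,-.115),(-.055,-.115),(-.055,.115)]
# top image: left = +y ; determine which side is +x by handedness
P=[T(*q,.012) for q in[(25,110),(655,35),(690,332),(60,410)]]
r=fit(P,L);print('top',np.degrees(r[0]),r[2],r[3])
Q=[S(*q,.012) for q in[(272,77),(502,154),(300,590),(28,485)]]
for M in(L,L[1:]+L[:1],L[2:]+L[:2],L[3:]+L[:3],):
    s=fit(Q,M)
    if s[3].max()<15: print('side',np.degrees(s[0]),s[2],s[3])
th,R,t=r[:3]
loc=lambda p:(R.T@(p[:2]-t))*1e3
print('cam',t+R@[0,.07],'bar top ends local',loc(T(122,188,.068)),loc(T(172,302,.068)))
print('rib top c',loc(T(598,186,.068)),'housing',[loc(T(*q,.036)).round(1) for q in[(487,137),(648,116),(667,245),(505,266)]])
print('probe tips',loc(T(310,182,.031)),loc(T(321,271,.031)))
print('pin',loc(T(410,212,.031)))
E
python3 loc.py
```

```text
top 5.34151470827546 [0.55865809 0.0834846 ] [0.72785074 0.82679483 1.22842124 1.31999522]
side 6.049574971774799 [0.5546777  0.08566447] [0.60929813 2.31907482 2.20216604 1.23080364]
side -173.9504250282252 [0.5546777  0.08566447] [0.60929813 2.31907482 2.20216604 1.23080364]
cam [0.55214165 0.15318062] bar top ends local [19.64954329 74.40575688] [-20.53551918  61.96630535]
rib top c [  0.93551449 -85.33780088] housing [array([ 23.5, -49.7]), array([  24.1, -107.1]), array([ -22. , -108.1]), array([-22.4, -50.6])]
probe tips [15.42115398 14.34619137] [-16.24766607  14.08751567]
pin [  0.62512184 -19.47199094]
```

>>> play_rows --plan '[[[0.027, -0.042, 0], [0, 0, -0.052]], [[0.054, -0.084, 0], [0, 0, -0.104]], [[0.08, -0.126, 0], [0, 0, -0.156]], [[0.107, -0.168, 0], [0, 0, -0.208]], [[0.134, -0.21, 0], [0, 0, -0.26]]]'

```text
clock: 0.92
tool_pos: [0.2978, 0.4178, 0.2314]
tcp_rot: [1.025, 2.969, 0.001]
force: [-0.1, -0.4, -1.0]
opening: 0.0854
gripper_force: 0.0
```

>>> play_rows --plan '[[[0.027, -0.042, 0], [0, 0, -0.052]], [[0.054, -0.084, 0], [0, 0, -0.104]], [[0.08, -0.126, 0], [0, 0, -0.156]], [[0.107, -0.168, 0], [0, 0, -0.208]], [[0.134, -0.21, 0], [0, 0, -0.26]]]'

```text
clock: 1.55
tool_pos: [0.4319, 0.2078, 0.2315]
tcp_rot: [1.606, 2.7, 0.001]
force: [0.1, 0.6, 0.2]
opening: 0.085
gripper_force: 0.0
```

>>> play_rows --plan '[[[0.027, -0.042, -0.01], [0, 0, -0.052]], [[0.054, -0.084, -0.02], [0, 0, -0.104]], [[0.08, -0.126, -0.03], [0, 0, -0.156]], [[0.107, -0.168, -0.04], [0, 0, -0.208]], [[0.134, -0.21, -0.05], [0, 0, -0.26]]]'

```text
clock: 2.17
tool_pos: [0.566, -0.0024, 0.1811]
tcp_rot: [2.12, 2.318, 0.0]
force: [0.4, 0.8, 0.0]
opening: 0.0851
gripper_force: 0.0
```

```bash
python3 - <<'E'
from h import *
s=read_state();print(s['clock'],s['qpos'],s['tool_pos'],s['tcp_rot'],s['force'])
c=cam('wrist','w1.png');print(c['cx'],c['cy'],c['fov_y'],ray(c,c['cx'],c['cy'],True))
E
```

```text
2.175 [-2.04497617e-01  1.00834868e-01  1.81732156e+00  9.67901311e-05
  1.22302921e+00 -2.93375078e-01] [ 0.56596858 -0.00236027  0.1810924 ] [2.12039627e+00 2.31767515e+00 4.49586151e-04] [0.43473257 0.75802888 0.02035293]
254.14616488632439 193.14816820271733 65.70646984690485 (array([0.5595786 , 0.0679791 , 0.32395309]), array([ 0.02459002, -0.27948643, -0.95983471]))
```

View pics/w1.png

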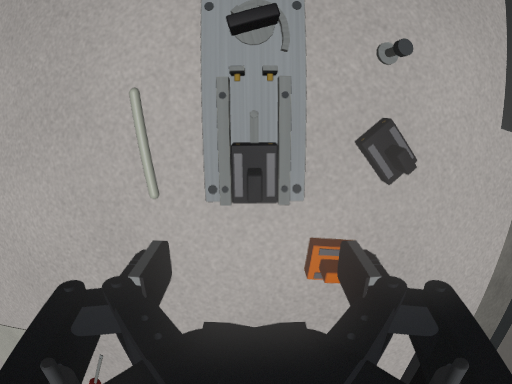

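The wrist view is clear. The module housing spans (232,143)–(278,203), the rib top sits around (254,170), the probe tips are at (237,78) and (270,78), and the cam bar is near (253,18).

```bash
python3 - <<'E'
from h import *
c=cam('wrist')
W=lambda u,v,z:onz(c,u,v,z,True)[:2]
def show(n,p):
    th=np.radians(5.4);R=np.array([[np.cos(th),-np.sin(th)],[np.sin(th),np.cos(th)]])
    print(n,p.round(4),'loc',((R.T@(p-[.557,.0843]))*1e3).round(1))
for n,u,v,z in[('hous FL',232,144,.036),('FR',277,143,.036),('ribtopL',247,169,.068),('ribtopR',262,169,.068),('probeL',237,79,.028),('probeR',270,79,.028),('pin',254,113,.036),
 ('barTL',227,20,.068),('barTR',278,7,.068),('plate BL',206,202,.012),('plate BR',304,202,.012),('plate l mid',203,60,.012),('plate r mid',306,60,.012),('railin L',230,100,.03),('railinR',278,100,.03),('discL',232,30,.037)]:show(n,W(u,v,z))
# dark mask for rib/module refinement
f=c['frame'];cv2.imwrite('pics/w1c.png',cv2.resize(f[0:215,190:320],None,fx=3.5,fy=2.75,interpolation=cv2.INTER_CUBIC)[:,:,::-1])
E
```

```text
hous FL [0.5432 0.0271] loc [-19.1 -55.6]
FR [0.5866 0.0318] loc [ 24.5 -55.1]
ribtopL [0.5599 0.0103] loc [ -4.1 -73.9]
ribtopR [0.573  0.0114] loc [  9.1 -74.1]
probeL [0.5427 0.091 ] loc [-13.6   8.1]
probeR [0.5746 0.0937] loc [18.4  7.7]
pin [0.562  0.0588] loc [  2.5 -25.9]
barTL [0.5323 0.1395] loc [-19.4  57.2]
barTR [0.5744 0.1553] loc [24. 69.]
plate BL [ 0.517  -0.0423] loc [ -51.7 -122.2]
plate BR [ 0.6253 -0.0332] loc [  57.  -123.4]
plate l mid [0.5047 0.1109] loc [-49.6  31.4]
plate r mid [0.6107 0.1199] loc [56.9 30.3]
railin L [0.5377 0.0697] loc [-20.6 -12.7]
railinR [0.5841 0.0736] loc [ 26.  -13.2]
discL [0.5344 0.1385] loc [-17.4  56.1]
```

View pics/w1c.png

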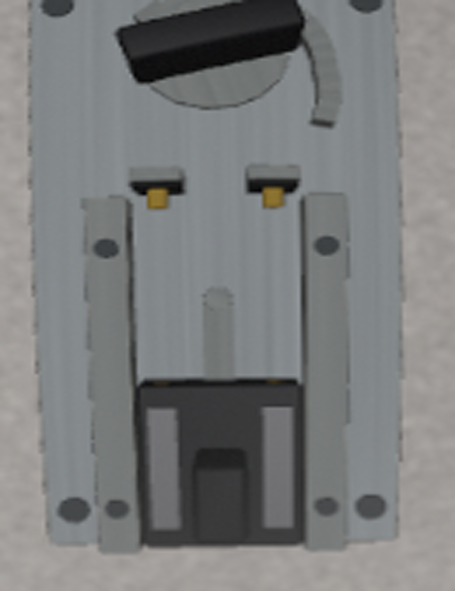

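>>> play_rows --plan '[[[0.001, 0.002, -0.035], [0, 0, 0.003]], [[0.001, 0.002, -0.07], [0, 0, 0.003]], [[0.001, 0.002, -0.1], [0, 0, 0.003]], [[0.001, 0.002, -0.125], [0, 0, 0.003]], [[0.001, 0.002, -0.138], [0, 0, 0.003]]]'

```text
clock: 2.9
tool_pos: [0.5652, 0.0019, 0.042]
tcp_rot: [-2.11, -2.325, 0.002]
force: [-0.0, -0.2, 1.3]
opening: 0.0854
gripper_force: 0.0
```

>>> play_rows --hand 0.0 --plan '[[[0, 0, 0], [0, 0, 0]], [[0, 0, 0], [0, 0, 0]], [[0, 0, 0], [0, 0, 0]], [[0, 0, 0], [0, 0, 0]], [[0, 0, 0], [0, 0, 0]]]'

```text
clock: 3.52
tool_pos: [0.567, 0.0011, 0.0442]
tcp_rot: [2.111, 2.325, 0.001]
force: [1.0, 0.2, 4.2]
opening: 0.0129
gripper_force: 60.3
```

>>> play_rows --plan '[[[0, 0, 0], [0, 0, 0]], [[0, 0, 0], [0, 0, 0]], [[0, 0, 0], [0, 0, 0]], [[0, 0, 0], [0, 0, 0]], [[0, 0, 0], [0, 0, 0]]]'

```text
clock: 4.15
tool_pos: [0.567, 0.001, 0.0442]
tcp_rot: [2.111, 2.325, 0.001]
force: [-0.1, 0.3, 5.2]
opening: 0.0128
gripper_force: 60.5
```

```bash
python3 - <<'E'
from h import *
s=read_state();print(s['clock'],s['tool_pos'],s['tcp_rot'],s['force'],s['torque'],s['opening'],s['gripper_force'])
E
```

```text
4.15 [0.56700743 0.00104053 0.04420642] [2.11078693e+00 2.32497941e+00 1.31863239e-03] [-0.11464348  0.26837223  5.24127933] [0.06762744 0.09255146 0.01474384] 0.012798319955418736 60.528656244277954
```

>>> play_rows --plan '[[[-0.001, 0.01, 0], [0, 0, 0]], [[-0.002, 0.02, 0], [0, 0, 0]], [[-0.003, 0.03, 0], [0, 0, 0]], [[-0.0035, 0.038, 0], [0, 0, 0]], [[-0.0042, 0.045, 0], [0, 0, 0]]]'

```text
clock: 4.78
tool_pos: [0.5628, 0.0461, 0.0442]
tcp_rot: [2.11, 2.325, 0.001]
force: [-0.8, -2.7, 5.9]
opening: 0.0128
gripper_force: 60.8
```

>>> play_rows --plan '[[[-0.0002, 0.002, 0], [0, 0, 0]], [[-0.0004, 0.004, 0], [0, 0, 0]], [[-0.0006, 0.006, 0], [0, 0, 0]], [[-0.0007, 0.008, 0], [0, 0, 0]], [[-0.0008, 0.009, 0], [0, 0, 0]]]'

```text
clock: 5.4
tool_pos: [0.562, 0.0549, 0.0442]
tcp_rot: [2.11, 2.325, 0.0]
force: [-0.5, -2.4, 5.5]
opening: 0.0125
gripper_force: 60.8
```

```bash
python3 - <<'E'
from h import *
s=read_state();print(s['clock'],s['tool_pos'],s['tcp_rot'],s['force'],s['torque'],s['opening'],s['gripper_force'])
a=cam('top');b=cam('side');w=cam('wrist')
A=cv2.resize(b['frame'][200:310,215:325],None,fx=5,fy=5,interpolation=cv2.INTER_CUBIC)
B=cv2.resize(w['frame'][0:220,200:310],None,fx=2.5,fy=2.5,interpolation=cv2.INTER_CUBIC)[:550]
cv2.imwrite('pics/m1.png',np.hstack([A[:550,:520],B])[:,:,::-1])
E
```

```text
5.4 [0.56195059 0.05489161 0.04419857] [2.10986727e+00 2.32511419e+00 1.47948771e-04] [-0.45540855 -2.44356834  5.52285091] [-0.39310334  0.12674418 -0.02425657] 0.012468321509814563 60.7849395275116
```

View pics/m1.png

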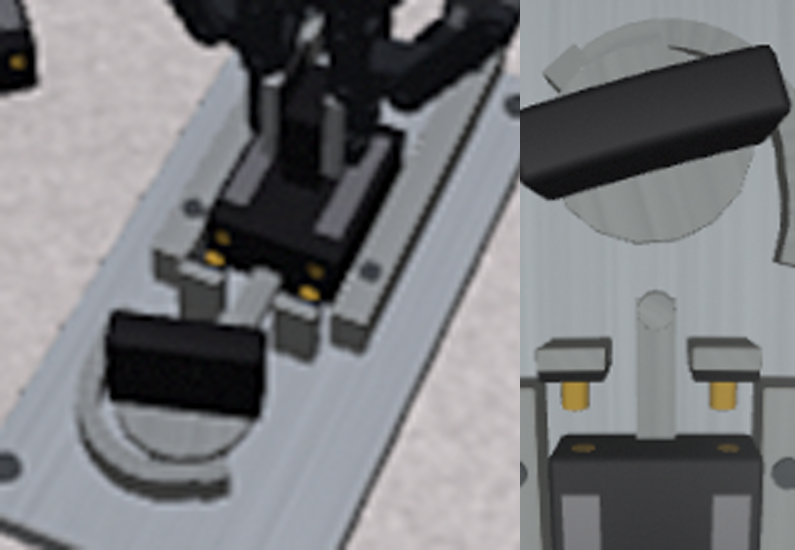

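Wrist view: the probe tips are at crop y≈410 and the module contacts at y≈448, so about 8–9 mm remain. The bolt is centred between the posts.

>>> play_rows --plan '[[[-0.0002, 0.002, 0], [0, 0, 0]], [[-0.0003, 0.003, 0], [0, 0, 0]], [[-0.0004, 0.004, 0], [0, 0, 0]], [[-0.0005, 0.005, 0], [0, 0, 0]], [[-0.0006, 0.006, 0], [0, 0, 0]]]'

```text
clock: 6.18
tool_pos: [0.5614, 0.0608, 0.0442]
tcp_rot: [2.11, 2.325, 0.0]
force: [0.1, -2.9, 5.3]
opening: 0.0127
gripper_force: 60.8
```

>>> play_rows --plan '[[[0, 0.0002, 0], [0, 0, 0]], [[0, 0.0004, 0], [0, 0, 0]], [[0, 0.0006, 0], [0, 0, 0]], [[-0.0001, 0.0008, 0], [0, 0, 0]], [[-0.0001, 0.001, 0], [0, 0, 0]]]'

```text
clock: 6.8
tool_pos: [0.5612, 0.0618, 0.0442]
tcp_rot: [2.11, 2.325, 0.0]
force: [-0.6, -2.5, 6.1]
opening: 0.0129
gripper_force: 60.8
```

```bash
python3 - <<'E'
from h import *
s=read_state();print(s['clock'],s['tool_pos'],s['force'],s['torque'])
w=cam('wrist')
f=w['frame'];m=(f[...,0].astype(int)-f[...,2]>50)
n,l,st,ce=cv2.connectedComponentsWithStats(m.astype(np.uint8)[:240])
for S,C in zip(st[1:],ce[1:]):
    if S[4]>5: print(S,C.round(1))
u=w['frame'];print([onz(w,256,v,.028,True)[:2].round(4) for v in(160,170,180)])
E
```

```text
6.8 [0.56123334 0.06183435 0.04418241] [-0.56676639 -2.52130442  6.10801429] [-0.4333172   0.14930273 -0.01599949]
[217 166  11  11 106] [221.6 170.8]
[276 166  10  11 102] [280.5 170.6]
[array([0.558 , 0.1045]), array([0.5585, 0.099 ]), array([0.5591, 0.0934])]
```

>>> play_rows --plan '[[[0, 0.0002, 0], [0, 0, 0]], [[0, 0.0004, 0], [0, 0, 0]], [[0, 0.0006, 0], [0, 0, 0]], [[0, 0.0006, 0], [0, 0, 0]], [[0, 0.0006, 0], [0, 0, 0]]]'

```text
clock: 7.48
tool_pos: [0.5612, 0.0624, 0.0442]
tcp_rot: [2.11, 2.325, 0.0]
force: [-0.3, -2.4, 6.7]
opening: 0.013
gripper_force: 60.8
```

>>> play_rows --plan '[[[0, 0.0002, 0], [0, 0, 0]], [[0, 0.0004, 0], [0, 0, 0]], [[0, 0.0006, 0], [0, 0, 0]], [[0, 0.0006, 0], [0, 0, 0]], [[0, 0.0006, 0], [0, 0, 0]]]'

```text
clock: 8.1
tool_pos: [0.5612, 0.063, 0.0442]
tcp_rot: [2.11, 2.325, -0.0]
force: [-0.8, -3.5, 8.0]
opening: 0.013
gripper_force: 60.8
```

```bash
cat > st.py <<'E'
from h import *
s=read_state();print(s['clock'],s['tool_pos'],s['force'],s['torque'],s['qpos'][5])
w=cam('wrist')
B=cv2.resize(w['frame'][130:215,190:320],None,fx=6,fy=6,interpolation=cv2.INTER_CUBIC)
import sys
cv2.imwrite('pics/%s.png'%sys.argv[1],B[:,:,::-1])
E
python3 st.py c1
```

```text
8.1 [0.56115636 0.06296612 0.04420206] [-0.83191361 -3.45224209  8.02357798] [-0.45840238  0.16154384  0.04202444] -0.1845642471405884
```

View pics/c1.png

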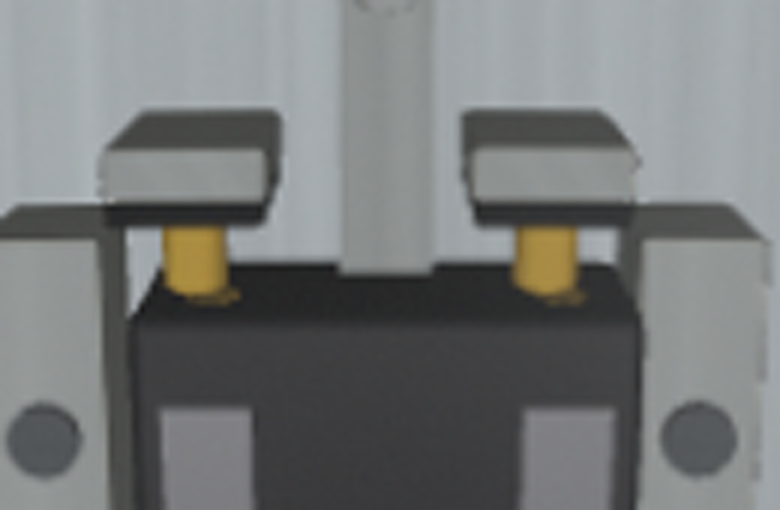

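The probe tips (crop 210,293 and 560,293) are at the contacts, touching or within a fraction of a millimetre. Force has just begun to rise.

>>> play_rows --plan '[[[0, 0.0002, 0], [0, 0, 0]], [[0, 0.0004, 0], [0, 0, 0]], [[0, 0.0005, 0], [0, 0, 0]], [[0, 0.0005, 0], [0, 0, 0]], [[0, 0.0005, 0], [0, 0, 0]]]'

```text
clock: 8.78
tool_pos: [0.5611, 0.0634, 0.0442]
tcp_rot: [2.11, 2.325, -0.0]
force: [-1.0, -3.3, 6.7]
opening: 0.0126
gripper_force: 60.9
```

>>> play_rows --plan '[[[0, 0.0002, 0], [0, 0, 0]], [[0, 0.0004, 0], [0, 0, 0]], [[0, 0.0005, 0], [0, 0, 0]], [[0, 0.0005, 0], [0, 0, 0]], [[0, 0.0005, 0], [0, 0, 0]]]'

```text
clock: 9.4
tool_pos: [0.5611, 0.0638, 0.0442]
tcp_rot: [2.11, 2.325, -0.001]
force: [-1.1, -4.2, 7.2]
opening: 0.0128
gripper_force: 60.9
```

>>> play_rows --hand 1.0 --plan '[[[0, 0, 0], [0, 0, 0]], [[0, 0, 0], [0, 0, 0]], [[0, 0, 0], [0, 0, 0]], [[0, 0, 0], [0, 0, 0]], [[0, 0, 0], [0, 0, 0]]]'

```text
clock: 10.02
tool_pos: [0.5604, 0.0644, 0.0432]
tcp_rot: [-2.112, -2.326, 0.0]
force: [-0.6, 0.8, 0.5]
opening: 0.0855
gripper_force: 0.0
```

>>> play_rows --plan '[[[0, 0, 0.02], [0, 0, 0]], [[0, 0, 0.06], [0, 0, 0]], [[0, 0, 0.1], [0, 0, 0]], [[0, 0, 0.136], [0, 0, 0]], [[0, 0, 0.136], [0, 0, 0]]]'

```text
clock: 10.65
tool_pos: [0.5631, 0.0642, 0.1847]
tcp_rot: [2.107, 2.321, 0.009]
force: [1.2, 0.5, -0.8]
opening: 0.0856
gripper_force: 0.0
```

```bash
python3 - <<'E'
from h import *
s=read_state();print(s['clock'],s['tool_pos'],s['force'],s['torque'],s['qpos'][5])
w=cam('wrist','w3.png')
f=w['frame'];g=f.astype(int)
# dark bar (z .068): threshold, top area
m=((g.max(2)<70)).astype(np.uint8);m[:, :180]=0;m[:,330:]=0;m[230:]=0
n,l,st,ce=cv2.connectedComponentsWithStats(m)
for i in range(1,n):
    if st[i,4]>150:
        print(st[i],ce[i].round(1)); r=cv2.minAreaRect(np.argwhere(l==i)[:,::-1].astype(np.float32));bx=cv2.boxPoints(r);print(bx.round(1).tolist(),[onz(w,*p,.068,True)[:2].round(4).tolist() for p in bx])
m=(g[...,0]-g[...,2]>40).astype(np.uint8);m[240:]=0
n,l,st,ce=cv2.connectedComponentsWithStats(m)
for S,C in zip(st[1:],ce[1:]):
    if S[4]>5: print('brass',S,onz(w,C[0],S[1]+S[3]-.5,.027,True).round(4))
cv2.imwrite('pics/w3c.png',cv2.resize(f[60:230,170:350],None,fx=4,fy=3.5,interpolation=cv2.INTER_CUBIC)[:,:,::-1])
E
```

```text
10.65 [0.5631441  0.06421862 0.18470462] [ 1.2079396   0.45531031 -0.83742318] [ 0.00032263  0.01547179 -0.02298108] -0.1830717190686605
[222  75  54  28 811] [248.7  88.9]
[[221.1999969482422, 88.80000305175781], [272.0, 73.80000305175781], [276.5, 89.19999694824219], [225.6999969482422, 104.0999984741211]] [[0.5272, 0.1492], [0.5693, 0.1664], [0.5746, 0.1533], [0.5323, 0.1361]]
[ 228  145   46   60 1834] [250.4 173.5]
[[228.0, 145.0], [273.0, 145.0], [273.0, 204.0], [228.0, 204.0]] [[0.5374, 0.1005], [0.5766, 0.1043], [0.5828, 0.0502], [0.5415, 0.0462]]
brass [231 141   6   6  32] [0.54   0.0941 0.027 ]
brass [263 141   5   6  30] [0.5721 0.0971 0.027 ]
```

View pics/w3c.png

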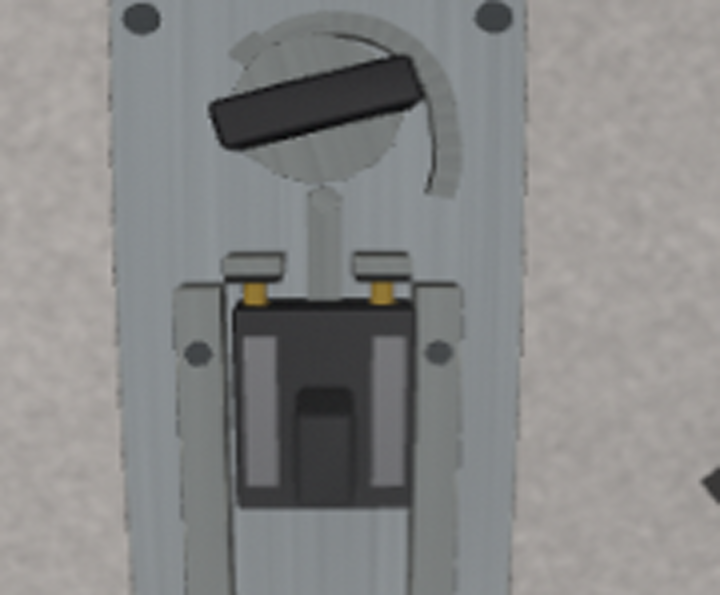

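The bar in the wrist view lies at about 22° to world x, centred at (249,89), and the module is touching both probes. The estimated cam axis is (0.552, 0.1525). I'll turn the tool +107° and move over it.

>>> play_rows --plan '[[[-0.001, 0.009, 0], [0, 0, 0.116]], [[-0.002, 0.018, 0], [0, 0, 0.232]], [[-0.003, 0.027, -0.01], [0, 0, 0.348]], [[-0.004, 0.036, -0.015], [0, 0, 0.464]], [[-0.0045, 0.0445, -0.02], [0, 0, 0.58]]]'

```text
clock: 11.32
tool_pos: [0.5548, 0.1092, 0.1576]
tcp_rot: [-0.863, -3.018, 0.001]
force: [-0.1, -0.3, -0.6]
opening: 0.0853
gripper_force: 0.0
```

>>> play_rows --plan '[[[-0.001, 0.009, 0], [0, 0, 0.116]], [[-0.002, 0.018, 0], [0, 0, 0.232]], [[-0.003, 0.027, -0.01], [0, 0, 0.348]], [[-0.004, 0.036, -0.015], [0, 0, 0.464]], [[-0.0045, 0.0442, -0.02], [0, 0, 0.58]]]'

```text
clock: 11.95
tool_pos: [0.5503, 0.1533, 0.1377]
tcp_rot: [0.552, -3.09, -0.001]
force: [0.6, 0.3, -0.1]
opening: 0.0855
gripper_force: 0.0
```

>>> play_rows --plan '[[[0, 0, 0], [0, 0, 0.028]], [[0, 0, 0], [0, 0, 0.028]], [[0, 0, 0], [0, 0, 0.028]], [[0, 0, 0], [0, 0, 0.028]], [[0, 0, 0], [0, 0, 0.028]]]'

```text
clock: 12.58
tool_pos: [0.5515, 0.153, 0.1393]
tcp_rot: [0.611, -3.082, -0.0]
force: [-0.3, 0.5, -0.2]
opening: 0.0849
gripper_force: 0.0
```

```bash
python3 - <<'E'
from h import *
from scipy.spatial.transform import Rotation as Ro
s=read_state();print(s['clock'],s['tool_pos'],s['force'],s['torque'],s['qpos'][[0,5]])
ty=Ro.from_rotvec(s['tcp_rot']).as_matrix()[:,1];print('tool y',np.degrees(np.arctan2(ty[1],ty[0])))
w=cam('wrist','w4.png')
g=w['frame'].astype(int)
m=(g.max(2)<70).astype(np.uint8)
n,l,st,ce=cv2.connectedComponentsWithStats(m)
for i in range(1,n):
    if 300<st[i,4]<6000:
        p=onz(w,*ce[i],.068,True)
        r=cv2.minAreaRect(np.argwhere(l==i)[:,::-1].astype(np.float32));bx=cv2.boxPoints(r)
        if np.hypot(p[0]-.552,p[1]-.1525)<.03:print(st[i],p,[onz(w,*q,.068,True)[:2].round(4).tolist() for q in bx])
E
```

```text
12.575 [0.55149906 0.15299706 0.13930169] [-0.30402336  0.53721022 -0.23735443] [-0.0285034  -0.00472741  0.02885594] [ 0.07257824 -1.88966583]
tool y 112.42804274788446
[ 240  167   23   63 1026] [0.54696899 0.15006804 0.068     ] [[0.5288, 0.1318], [0.5226, 0.1467], [0.5679, 0.1659], [0.5745, 0.15]]
```

>>> play_rows --plan '[[[0, 0, -0.03], [0, 0, 0]], [[0, -0.001, -0.06], [0, 0, 0]], [[0, -0.001, -0.08], [0, 0, 0]], [[0, -0.001, -0.09], [0, 0, 0]], [[0, -0.001, -0.096], [0, 0, 0]]]'

```text
clock: 13.25
tool_pos: [0.5519, 0.1521, 0.0433]
tcp_rot: [-0.611, 3.081, -0.0]
force: [1.0, -0.0, 0.5]
opening: 0.0856
gripper_force: 0.0
```

>>> play_rows --hand 0.0 --plan '[[[0, 0, 0], [0, 0, 0]], [[0, 0, 0], [0, 0, 0]], [[0, 0, 0], [0, 0, 0]], [[0, 0, 0], [0, 0, 0]], [[0, 0, 0], [0, 0, 0]]]'

```text
clock: 13.88
tool_pos: [0.5516, 0.1526, 0.0439]
tcp_rot: [-0.611, 3.081, 0.001]
force: [-3.6, 2.6, 4.3]
opening: 0.0117
gripper_force: 59.6
```

```bash
cat > q.py <<'E'
from h import *
from scipy.spatial.transform import Rotation as Ro
s=read_state();ty=Ro.from_rotvec(s['tcp_rot']).as_matrix()[:,1]
print(s['clock'],s['tool_pos'].round(4),'F',s['force'].round(2),'T',s['torque'].round(3),'q6',s['qpos'][5].round(3),'yaw',np.degrees(np.arctan2(ty[1],ty[0])).round(2),s['opening'],s['gripper_force'],s['joint_torque'].round(2))
E
python3 q.py
```

```text
13.875 [0.5516 0.1526 0.0439] F [-3.58  2.61  4.29] T [ 0.394  0.43  -0.111] q6 -1.891 yaw 112.43 0.011700374467196453 59.6042937040329 [ -1.82 -37.06 -25.63  -0.59  -0.55  -0.09]
```

>>> play_rows --plan '[[[0, 0.0005, 0], [0, 0, -0.05]], [[0, 0.0005, 0], [0, 0, -0.1]], [[0, 0.0005, 0], [0, 0, -0.15]], [[0, 0.0005, 0], [0, 0, -0.2]], [[0, 0.0005, 0], [0, 0, -0.25]]]'

```text
clock: 14.5
tool_pos: [0.5516, 0.1523, 0.0439]
tcp_rot: [-0.004, -3.142, 0.001]
force: [-2.8, -0.8, 5.1]
opening: 0.0115
gripper_force: 59.6
```

```bash
python3 q.py
```

```text
14.5 [0.5516 0.1523 0.0439] F [-2.81 -0.83  5.08] T [-0.161  0.436  0.104] q6 -1.496 yaw 89.85 0.011469925775539059 59.64632570743561 [ -0.08 -36.91 -25.68   0.16  -0.65  -0.4 ]
```

>>> play_rows --plan '[[[0, 0, 0], [0, 0, -0.07]], [[0, 0, 0], [0, 0, -0.14]], [[0, 0, 0], [0, 0, -0.21]], [[0, 0, 0], [0, 0, -0.28]], [[0, 0, 0], [0, 0, -0.35]]]'

```text
clock: 15.12
tool_pos: [0.5515, 0.1519, 0.0439]
tcp_rot: [-0.858, -3.022, 0.003]
force: [-3.3, -2.2, 5.1]
opening: 0.0118
gripper_force: 59.8
```

```bash
python3 q.py
```

```text
15.125 [0.5515 0.1519 0.0439] F [-3.26 -2.22  5.15] T [-0.347  0.498  0.168] q6 -0.945 yaw 58.3 0.01180068399026037 59.75996553897858 [  0.78 -36.64 -25.86   0.49  -0.84  -0.59]
```

>>> play_rows --plan '[[[-0.0004, -0.0003, 0], [0, 0, -0.1]], [[-0.0004, -0.0003, 0], [0, 0, -0.2]], [[-0.0004, -0.0003, 0], [0, 0, -0.3]], [[-0.0004, -0.0003, 0], [0, 0, -0.4]], [[-0.0004, -0.0003, 0], [0, 0, -0.5]]]'

```text
clock: 15.75
tool_pos: [0.551, 0.1516, 0.0439]
tcp_rot: [1.95, 2.462, -0.003]
force: [-4.1, -2.7, 6.8]
opening: 0.0118
gripper_force: 59.8
```

```bash
python3 q.py; python3 - <<'E'
from h import *
w=cam('side');cv2.imwrite('pics/s5.png',cv2.resize(w['frame'][200:310,200:340],None,fx=5,fy=5)[:,:,::-1])
E
```

```text
15.75 [0.551  0.1516 0.0439] F [-4.11 -2.74  6.78] T [-0.393  0.597  0.165] q6 -0.159 yaw 13.23 0.011810840760814902 59.773380160331726 [  0.75 -36.46 -25.94   0.57  -0.96  -0.81]
```

>>> play_rows --plan '[[[-0.0004, -0.0002, 0], [0, 0, -0.08]], [[-0.0004, -0.0002, 0], [0, 0, -0.16]], [[-0.0004, -0.0002, 0], [0, 0, -0.24]], [[-0.0004, -0.0002, 0], [0, 0, -0.32]], [[-0.0004, -0.0002, 0], [0, 0, -0.4]]]'

```text
clock: 16.42
tool_pos: [0.5505, 0.1516, 0.0439]
tcp_rot: [2.615, 1.74, -0.002]
force: [-4.8, -1.8, 6.2]
opening: 0.0119
gripper_force: 59.7
```

```bash
python3 q.py
```

```text
16.425 [0.5505 0.1516 0.0439] F [-4.82 -1.79  6.19] T [-0.187  0.63   0.275] q6 0.468 yaw -22.72 0.011852741209171997 59.73824679851532 [  0.1  -36.4  -25.95   0.35  -0.99  -0.6 ]
```

>>> play_rows --plan '[[[-0.0003, 0, 0], [0, 0, -0.03]], [[-0.0003, 0, 0], [0, 0, -0.06]], [[-0.0003, 0, 0], [0, 0, -0.09]], [[-0.0003, 0, 0], [0, 0, -0.12]], [[-0.0003, 0, 0], [0, 0, -0.15]]]'

```text
clock: 17.05
tool_pos: [0.5504, 0.1517, 0.0439]
tcp_rot: [2.799, 1.424, -0.001]
force: [-3.0, -0.7, 6.4]
opening: 0.0118
gripper_force: 59.6
```

```bash
python3 q.py
```

```text
17.05 [0.5504 0.1517 0.0439] F [-3.05 -0.7   6.37] T [-0.124  0.514  0.188] q6 0.701 yaw -36.08 0.011824618399634373 59.64936554431915 [ 1.000e-02 -3.662e+01 -2.578e+01  2.700e-01 -8.200e-01 -1.000e-01]
```

Joint is at about 2.3 and torque is still at spring level. I'll use smaller steps now.

>>> play_rows --plan '[[[0, 0, 0], [0, 0, -0.02]], [[0, 0, 0], [0, 0, -0.04]], [[0, 0, 0], [0, 0, -0.06]], [[0, 0, 0], [0, 0, -0.08]], [[0, 0, 0], [0, 0, -0.1]]]'

```text
clock: 17.68
tool_pos: [0.5503, 0.1518, 0.0439]
tcp_rot: [2.902, 1.201, -0.002]
force: [-2.7, -1.3, 6.3]
opening: 0.0118
gripper_force: 59.8
```

```bash
python3 q.py
```

```text
17.675 [0.5503 0.1518 0.0439] F [-2.74 -1.31  6.28] T [-0.082  0.623  0.161] q6 0.858 yaw -45.05 0.011807598070421529 59.75931107997894 [-1.600e-01 -3.654e+01 -2.584e+01  2.200e-01 -8.900e-01  1.000e-02]
```

>>> play_rows --plan '[[[0, 0, 0], [0, 0, -0.015]], [[0, 0, 0], [0, 0, -0.03]], [[0, 0, 0], [0, 0, -0.045]], [[0, 0, 0], [0, 0, -0.06]], [[0, 0, 0], [0, 0, -0.06]]]'

```text
clock: 18.3
tool_pos: [0.5502, 0.1518, 0.0438]
tcp_rot: [2.955, 1.064, -0.002]
force: [-3.6, -1.9, 6.2]
opening: 0.0123
gripper_force: 59.8
```

```bash
python3 q.py
```

```text
18.3 [0.5502 0.1518 0.0438] F [-3.56 -1.91  6.2 ] T [-0.102  0.606  0.171] q6 0.951 yaw -50.4 0.012263675200330679 59.81547296047211 [ -0.13 -36.48 -25.88   0.18  -0.92   0.18]
```

>>> play_rows --plan '[[[0, 0, 0], [0, 0, -0.015]], [[0, 0, 0], [0, 0, -0.03]], [[0, 0, 0], [0, 0, -0.045]], [[0, 0, 0], [0, 0, -0.06]], [[0, 0, 0], [0, 0, -0.06]]]'

```text
clock: 18.92
tool_pos: [0.5502, 0.1518, 0.0439]
tcp_rot: [3.002, 0.925, -0.002]
force: [-3.1, -1.0, 7.3]
opening: 0.0121
gripper_force: 59.9
```

```bash
python3 q.py
```

```text
18.925 [0.5502 0.1518 0.0439] F [-3.05 -1.04  7.28] T [-0.077  0.675  0.31 ] q6 1.045 yaw -55.76 0.012062270168521409 59.86489534378052 [ -0.18 -36.45 -25.89   0.27  -0.96   0.34]
```

>>> play_rows --plan '[[[0, 0, 0], [0, 0, -0.008]], [[0, 0, 0], [0, 0, -0.016]], [[0, 0, 0], [0, 0, -0.024]], [[0, 0, 0], [0, 0, -0.03]], [[0, 0, 0], [0, 0, -0.03]]]'

```text
clock: 19.55
tool_pos: [0.5502, 0.1517, 0.0439]
tcp_rot: [3.023, 0.854, -0.002]
force: [-4.1, -1.2, 6.5]
opening: 0.0118
gripper_force: 59.9
```

```bash
python3 q.py
```

```text
19.55 [0.5502 0.1517 0.0439] F [-4.13 -1.2   6.5 ] T [-0.111  0.665  0.296] q6 1.092 yaw -58.46 0.011773768215328152 59.878084659576416 [ -0.13 -36.4  -25.92   0.27  -0.98   0.31]
```

>>> play_rows --plan '[[[0, 0, 0], [0, 0, -0.008]], [[0, 0, 0], [0, 0, -0.016]], [[0, 0, 0], [0, 0, -0.024]], [[0, 0, 0], [0, 0, -0.03]], [[0, 0, 0], [0, 0, -0.03]]]'

```text
clock: 20.18
tool_pos: [0.5502, 0.1517, 0.0439]
tcp_rot: [3.041, 0.783, -0.002]
force: [-3.8, -2.1, 6.6]
opening: 0.012
gripper_force: 59.9
```

```bash
python3 q.py
```

```text
20.175 [0.5502 0.1517 0.0439] F [-3.76 -2.13  6.59] T [-0.066  0.639  0.484] q6 1.139 yaw -61.12 0.01196454069980842 59.947407245635986 [ -0.34 -36.45 -25.89   0.35  -0.96   0.51]
```

>>> play_rows --plan '[[[0, 0, 0], [0, 0, -0.005]], [[0, 0, 0], [0, 0, -0.01]], [[0, 0, 0], [0, 0, -0.014]], [[0, 0, 0], [0, 0, -0.014]], [[0, 0, 0], [0, 0, -0.014]]]'

```text
clock: 20.8
tool_pos: [0.5502, 0.1517, 0.0439]
tcp_rot: [3.05, 0.75, -0.002]
force: [-3.8, -1.8, 6.4]
opening: 0.0118
gripper_force: 60.0
```

```bash
python3 q.py
```

```text
20.8 [0.5502 0.1517 0.0439] F [-3.79 -1.78  6.4 ] T [0.    0.633 0.591] q6 1.16 yaw -62.36 0.011794685501253134 60.026307106018066 [ -0.47 -36.48 -25.87   0.4   -0.95   0.61]
```

Torque is 0.59 N m, which counts as firmly tight. I'll let go and retreat.

>>> play_rows --hand 1.0 --plan '[[[0, 0, 0], [0, 0, 0]], [[0, 0, 0], [0, 0, 0]], [[0, 0, 0], [0, 0, 0]], [[0, 0, 0], [0, 0, 0]], [[0, 0, 0], [0, 0, 0]]]'

```text
clock: 21.42
tool_pos: [0.5504, 0.1521, 0.0433]
tcp_rot: [3.052, 0.746, 0.0]
force: [0.6, -0.7, -0.2]
opening: 0.0855
gripper_force: 0.0
```

>>> play_rows --plan '[[[0, 0, 0.02], [0, 0, 0]], [[0, 0, 0.06], [0, 0, 0]], [[0, 0, 0.1], [0, 0, 0]], [[0, 0, 0.13], [0, 0, 0]], [[0, 0, 0.13], [0, 0, 0]]]'

```text
clock: 22.05
tool_pos: [0.5527, 0.1523, 0.1778]
tcp_rot: [3.05, 0.746, 0.012]
force: [0.3, 0.5, 0.2]
opening: 0.0856
gripper_force: 0.0
```

```bash
python3 q.py; python3 - <<'E'
from h import *
w=cam('wrist');b=cam('side')
A=cv2.resize(b['frame'][200:310,210:310],None,fx=4,fy=4,interpolation=cv2.INTER_CUBIC)
B=cv2.resize(w['frame'],None,fx=.775,fy=.775)
v=np.zeros((440,800,3),np.uint8);v[:440,:400]=A;v[:B.shape[0],400:400+B.shape[1]]=B[:,:400]
cv2.imwrite('pics/fin.png',v[:,:,::-1])
E
```

```text
22.05 [0.5527 0.1523 0.1778] F [0.25 0.49 0.22] T [0.026 0.003 0.005] q6 1.162 yaw -62.51 0.0855804313833254 0.0 [  0.11 -36.85 -31.45   0.     0.1    0.  ]
```

View pics/fin.png

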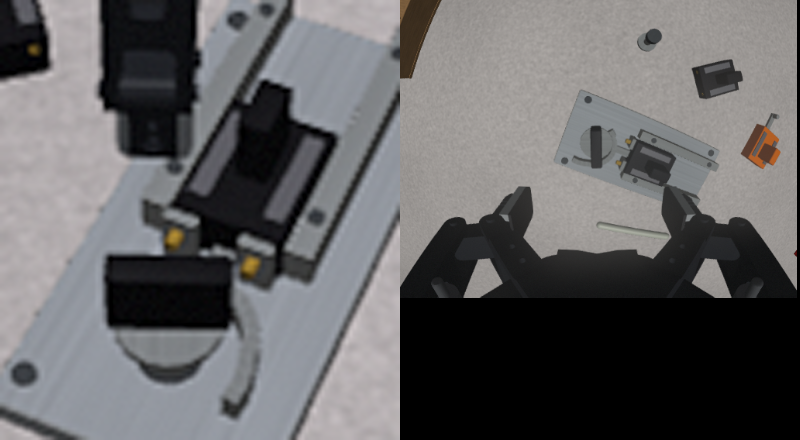

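The module sits flush on the posts (probe backs pushed out at (175,238) and (250,265)), the hook is wound round the pin, and the gripper is clear. The other things are undisturbed.

```bash
python3 -c "
from plant import *
print(job_done())"
```

```text
the job is handed in; nothing more can be done
None
```

I slid the module to first touch of the probes, turned the cam about 175° clockwise until it was firmly tight at 0.59 N m, let go, left the other things where they were, and handed the job in at about 22 s (no verdict came back).

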